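# Shuffle a keyed tube insert home in a dry-block heater

### The job

Slide the heater's hood right off its well, pick up the metal tube insert by its handle and set it in the well the matching way round, narrow end to narrow end. The well is loose: shuffle the insert gently about, never pressing or knocking it with more than about 60 N, until its groove finds the key and it sinks fully home, then let go and slide the hood shut over it. Leave the cup, the dropper bottle and the jar round the work alone.

Things in the scene. Friction and masses are not known exactly. Their poses are not given: they have to be found in the camera images.
- heater: Dry-block heater: white housing fixed to the worktop, 124 mm (x) by 290 mm (y), 46 mm high, display on its front (-x) face. Origin: centre of its underside; x to its back, y to its left. A well opens in its left half, centre y = +70 mm. An upright end wall (y = 134 to 145 mm) stands 94 mm above the worktop at the left end. A hood slides along y on top.
- well_floor (a point): Centre of the well's floor, 14 mm above the worktop, axes as the heater's. The well is 83 mm (x) by 117 mm (y), 32 mm deep, 8.5 mm larger all round than the insert; its last 14 mm at the left (+y) end narrow to 55 mm. A T-shaped key stands on the floor. Metal meets metal: setting the insert down on the key at 25 mm/s already peaks near 40 N, so lower it slower than that.
- insert: Loose aluminium tube block, 66 mm (x) by 100 mm (y) by 40 mm high, about 0.5 kg. Origin: centre of its underside, z up. Its last 14 mm at +y are a nose 38 mm wide. A T-shaped groove below, 12 mm deep, fits over the key with 2 mm play all round when the centres agree and y points along the heater's y. Seated it stands on the well floor; else it rests 9 mm higher on the key.
- insert_bar (a point): Centre of the insert's handle, 64 mm above its underside: black bar 68 mm long (insert's y), 14 mm wide, 14 mm high, on posts 10 mm thick at y = -28 and +28 mm; 17 mm free between bar and block top. The hood clears the handle by 5 mm only when the insert is seated.
- hood_part (a joint): Position of the sliding hood, m: 0 = shut over the well, 0.125 = fully open, parked over the right half of the heater; grows as the hood moves to the heater's -y. It slides with 2 to 3 N and stays where it is left, with a stop at both ends.
- hood_bar (a point): Centre of the black bar on the aluminium hood, 115 mm above the worktop: 60 mm long along the heater's x, 14 mm wide (y), 14 mm high, 14 mm above the hood's top, on posts at x = -24 and +24 mm. The hood is 124 mm (x) by 127 mm (y), top 94 mm above the worktop, left end open. Moves with the hood.
- key_nominal (a point): Point 9 mm above well_floor, where the centre of the top of the T-shaped steel key nominally lies. Key: 9 mm high, stem 12 mm wide, y -30 to +14 mm; cross-bar y 14 to 26 mm, x -24 to +24 mm. It is parallel to the heater and clamped fast, but really lies anywhere up to 5 mm off this point in x and in y (not reported), so the insert must be felt into place.
- cup: Bystander: specimen cup with a screw lid, 47 mm across, 58 mm high, in front of the heater. Origin: centre of its underside.
- dropper: Bystander: small clear dropper bottle, 24 mm across, 72 mm high, left of the insert. Origin: centre of its underside.
- stain_jar: Bystander: slender staining jar, 54 mm across, 101 mm high, behind the heater. Origin: centre of its underside.
Mind the look-alikes: they are no part of the job. What is shaped like the insert but purple is not meant.

How it is judged:
By the outcome, as a careful person would: the job done as asked, in the order asked, and still so for the second after the job is handed in, with the robot touching nothing.
It also fails if it takes over 64 s, if anything falls off the work surface, if the arm or the gripper's body presses on something with over 40 N, if the wrist force passes 120 N, or if a joint passes its speed limit or range.

### The arm

A 7-joint arm with a two-finger parallel gripper is mounted at the origin on a cart in front of the work surface, level with it; the furniture and walls round the work are solid. World frame = base frame: x ahead of the robot, y to its left, z up, the work surface at z = 0. Lengths are in m, angles in rad, forces in N, time in s.
With the tool pointing down it reaches from about 0.425 to 0.875 m from the base axis. Payload 4.7 kg.
Tool frame: the origin (TCP) lies midway between the tips of the shut fingers; the grasp point (between the pads) lies ctrl.grasp_offset behind it (ctrl.grasp_offset is the distance from the TCP to the grasp point, in m); z points along the fingers, y is the line along which they close (so a half turn about z gives the same grasp; the last joint's range is limited). The gripper opens to 87 mm and grips with 3 to 60 N. Pads are 19 mm wide; open, the fingers measure 117 mm over their backs; the gripper's body (75 mm by 190 mm) begins 51 mm behind the grasp point.
Start: joints at [-1.228, 0.321, -0.07, 1.45, 0.023, 1.371, -0.057], TCP at [0.21, 0.615, 0.223] pointing down, gripper open.
Joint ranges: [-2.86, 2.86], [-0.3, 2.09], [-1.38, 1.24], [0.06, 2.45], [-1.56, 4.7], [0.09, 2.05], [-2.69, 2.69]. Speed limits (rad/s): [2.57, 2.57, 3.14, 3.14, 3.14, 3.14, 3.14].

### API

Orientations are given as a rotation vector (axis times angle).
In Python, from bench import ctrl gives the robot as it stands. The module is installed in compiled form; this text tells all that it offers.
- The arm moves only by the tool jog_arm, never from a script. Its argument "moves" is one flat list of numbers, 7 for each row, row after row: the shift along the tool's x, y, z in units of 30 cm (1.0 is 30 cm), then the turn, a rotation vector about the tool's x, y, z in units of 60 degrees (1.0 is 60 degrees), then the gripper's target within -1 to 1 (fully open at 1, half-way at 0, shut at -1). In form: [x, y, z, wx, wy, wz, fingers, x, y, z, wx, wy, wz, fingers, ...]. A call has exactly 8 rows; each row is the pose to reach, as a shift and turn from the pose commanded when the call began, along the tool's axes at that moment; what a row does not reach only later rows make up. A row lasts 1/8 s, in which the tool goes at most 62.5 mm and 10.7 degrees, less where a joint would pass 70% of its speed; a pose out of reach is approached as far as the arm can. A call with a number of a shift or a turn outside -1 to 1 is refused whole. A call with a gripper value outside its range is refused whole. The fingers move at their own pace and stop on an object; "newtons" is the grip in N (left out, the last holds). Time passes only in rows, so rows that repeat a pose let the fingers close, or fill a call up. It gives the time, the measured TCP pose, the force, the opening and the grip force at its end, in the units of the state.
- ctrl.get_state(): the state, without advancing time (a new reading comes with each control period).
- ctrl.get_image(name): name is "scene" or "top" or "wrist"; returns a dict with "pixels" (420x560x3 uint8, red, green, blue), "fx", "fy", "cx", "cy" (pixels), "xyz" and "rotation" of the camera in the world; the wrist camera has in their place "tool_from_camera" (4x4, takes a point from camera to tool coordinates, whose origin is the TCP and whose axes are the flange's). Camera axes: x right, y up, looking along -z (the intrinsics and any distortion apply to the point x, -y, -z); pixel columns grow to the right and rows downward; lengths in m; the calibration is good to about 2 mm. A picture is of the moment at which its call begins: read the wrist's pose just before it. There is no depth.
- ctrl.close_job(): hands the job in; it is judged then, once.
The state is a dict: "time": time; "joint_positions": joint angles; "qd": joint speeds; "joint_torque": joint torques, N m; "position": TCP position; "tool_rot": TCP orientation; "ft_force": force on the tool from outside, world axes, zero at the start; "torque": the same for the moment, N m; "grip_width": opening from 0.0 (shut) to 1.0 (fully open); "grip_force": force on a finger pad.
Only numpy, scipy, OpenCV 4.12 (cv2) and the standard library are available. Lean on these libraries where they do the work, as an engineer would, in place of code of your own. Each camera call takes 0.05 s, during which the arm holds its last target. There are 200 camera calls.

## Working session

There is one attempt and no reset: what is moved stays moved. The work goes in short steps, Python scripts to look and compute and a tool call to move; the robot and the scene stay as the last step left them, time stands still between calls to the robot, and variables do not carry over. Pictures are saved under pics/ and viewed, at most 10 in all, crops included, and the job is handed in when it is done.

Besides the shell and the picture viewer there is one more tool, called after "Call:" as name(argument=value, ...) on one line, values as JSON. jog_arm: Moves the arm, as the interface text tells. Its arguments: {"type":"object","properties":{"moves":{"type":"array"},"newtons":{"type":"number"}},"required":["moves"]}

```bash
mkdir -p pics; python3 - <<'E'
from bench import ctrl
import cv2,numpy as np,pickle
s=ctrl.get_state()
for k in ("time","position","tool_rot","ft_force","grip_width"):print(k,s[k])
print(ctrl.grasp_offset)
for n in("scene","top"):
    im=ctrl.get_image(n); cv2.imwrite(f"pics/{n}0.png",cv2.resize(im["pixels"][:,:,::-1],(800,600)))
    print(n,{k:(np.round(v,4).tolist()) for k,v in im.items() if k!="pixels"})
    pickle.dump(im,open(f"{n}0.pkl","wb"))
E
```

```text
time 0.0
position [0.20975826 0.61460006 0.22143941]
tool_rot [-0.51403609 -3.09905139  0.00310714]
ft_force [ 0.54626628 -0.22511328  0.65263854]
grip_width 1.0008340679822112
0.0187
scene {'fx': 494.3603, 'fy': 494.3603, 'cx': 277.8337, 'cy': 208.2325, 'xyz': [-0.1688, -0.7804, 0.7553], 'rotation': [0.9328, -0.3753, -0.6751]}
top {'fx': 522.1399, 'fy': 522.1399, 'cx': 277.4621, 'cy': 210.7903, 'xyz': [0.2827, -0.0684, 1.6015], 'rotation': [0.0926, -0.1304, -1.5485]}
```

View pics/top0.png

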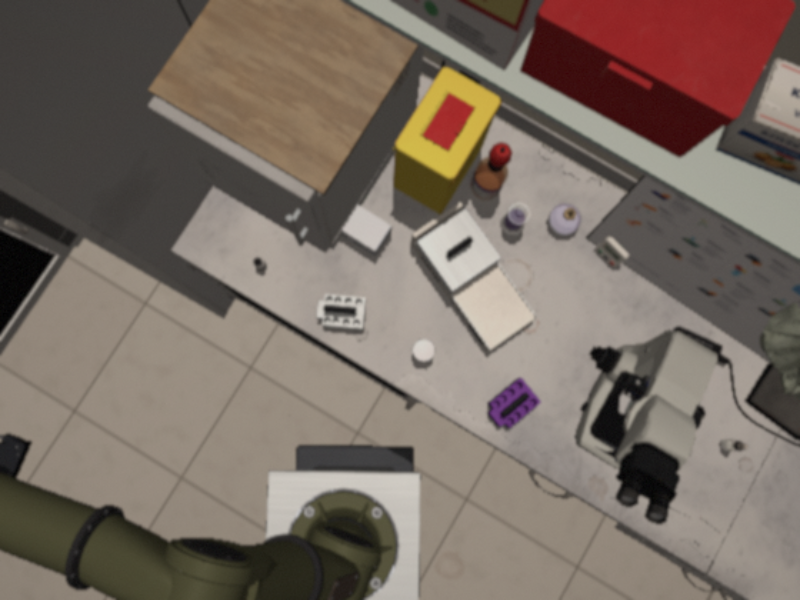

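View pics/scene0.png

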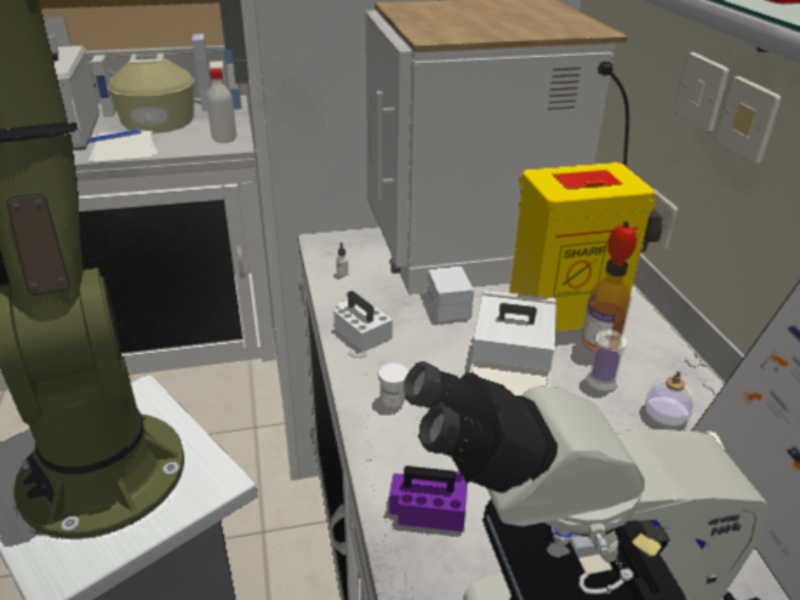

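Top view: hood bar near (460,247), heater running from there to about (510,330), white insert at (342,311), purple look-alike at (513,403). I'll enlarge crops for accuracy.

```bash
python3 - <<'E'
import cv2,pickle
t=pickle.load(open("top0.pkl","rb"))["pixels"][:,:,::-1]
cv2.imwrite("pics/topc.png",cv2.resize(t[120:270,210:410],(800,600),interpolation=cv2.INTER_CUBIC))
s=pickle.load(open("scene0.pkl","rb"))["pixels"][:,:,::-1]
cv2.imwrite("pics/scenec.png",cv2.resize(s[160:295,220:400],(800,600),interpolation=cv2.INTER_CUBIC))
E
```

```text
(no output)
```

View pics/topc.png

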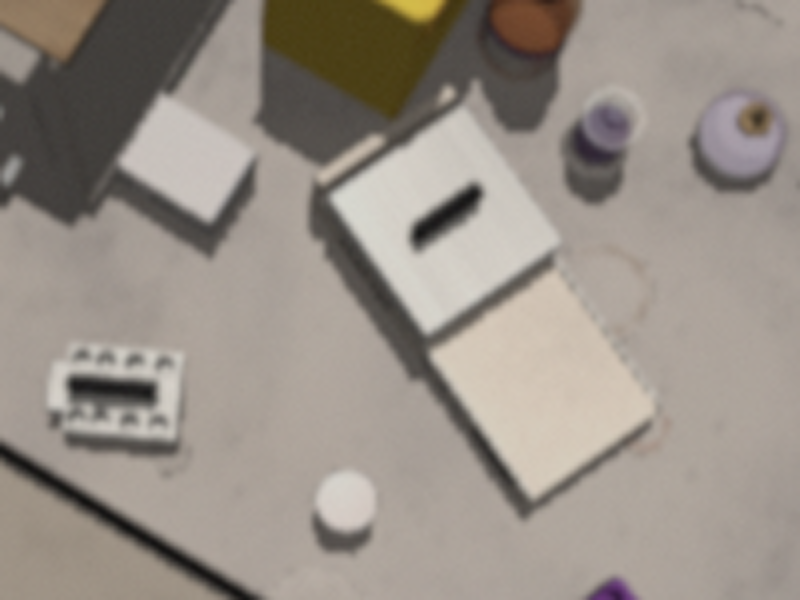

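View pics/scenec.png

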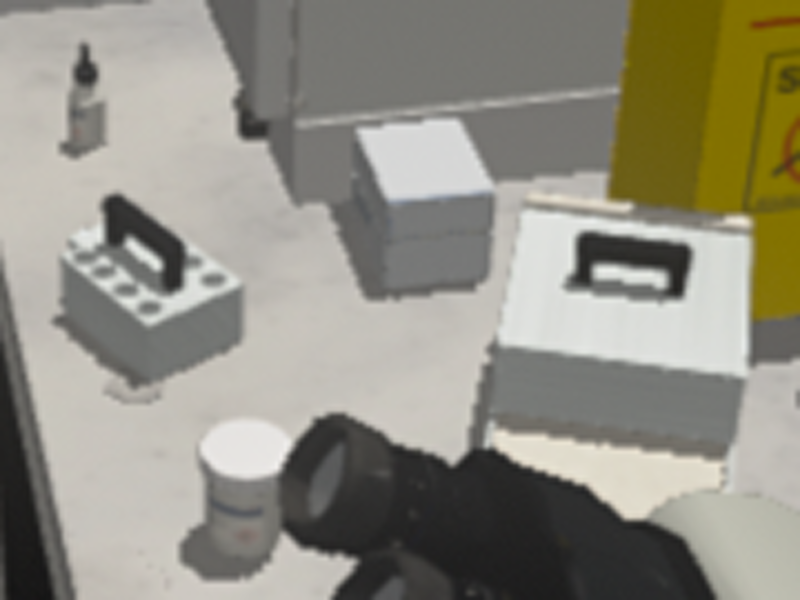

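```bash
cat > h.py <<'E'
import numpy as np,cv2
from scipy.spatial.transform import Rotation as R
def ray(im,uv,z,pose=None):
    uv=np.atleast_2d(np.array(uv,float))
    d=np.c_[(uv[:,0]-im["cx"])/im["fx"],-(uv[:,1]-im["cy"])/im["fy"],-np.ones(len(uv))]
    if pose is None: Rm=R.from_rotvec(im["rotation"]).as_matrix();o=np.array(im["xyz"])
    else:
        T=pose@np.array(im["tool_from_camera"]);Rm=T[:3,:3];o=T[:3,3]
    d=d@Rm.T
    return o+d*((np.asarray(z)-o[2])/d[:,2])[:,None]
def pose(s):
    T=np.eye(4);T[:3,:3]=R.from_rotvec(s["tool_rot"]).as_matrix();T[:3,3]=s["position"];return T
E
python3 - <<'E'
import pickle
from h import *
t=pickle.load(open("top0.pkl","rb"));s=pickle.load(open("scene0.pkl","rb"))
C=lambda p:np.array(p)/4-.375+[210,120]
S=lambda p:np.array(p)/(800/180)-.4+[220,160]
np.set_printoptions(precision=4,suppress=True)
def show(n,p):
    print(n,p.tolist() if 0 else p.round(4).tolist())
p=ray(t,C([(330,195),(468,105),(560,243),(430,335)]),.094);show("hood",p);print(p.mean(0))
print("yaw hood y",[np.degrees(np.arctan2(*(v[1::-1]))) for v in (p[0]-p[3],p[1]-p[2])],"x",[np.degrees(np.arctan2(*(v[1::-1]))) for v in (p[1]-p[0],p[2]-p[3])], [np.linalg.norm(p[i]-p[i-1]) for i in range(4)])
b=ray(t,C([(416,236),(480,192)]),.122);show("bar",b);print(b.mean(0))
show("house",ray(t,C([(532,500),(655,408)]),.046))
i=ray(t,C([(68,389),(158,391)]),.071);show("ibar",i);print(i.mean(0),np.linalg.norm(i[1]-i[0]))
k=ray(t,C([(70,345),(185,352),(178,440),(65,434)]),.04);show("iblk",k);print([np.linalg.norm(k[i]-k[i-1]) for i in range(4)])
print("nose",ray(t,C([(48,388)]),.04))
show("cup",ray(t,C([(346,500)]),.058))
show("scene hoodbar",ray(s,S([(580,240),(690,247)]),.122))
show("scene ibar",ray(s,S([(115,202),(175,245)]),.071))
show("dropper",ray(s,S([(85,150)]),.0))
show("purplejar",ray(t,C([(610,120),(595,165)]),[.1,0]))
show("box corners",ray(t,C([(210,222),(255,155),(120,160),(165,95)]),.055))
show("sharps", ray(t,C([(262,45),(390,115)]),0))
E
```

```text
hood [[0.6266, -0.144, 0.094], [0.6975, -0.2459, 0.094], [0.5944, -0.3144, 0.094], [0.5236, -0.2187, 0.094]]
[ 0.6105 -0.2307  0.094 ]
yaw hood y [np.float64(35.938174486900394), np.float64(33.60393541607637)] x [np.float64(-55.17568465983561), np.float64(-53.49386399775204)] [np.float64(0.12729835705159456), np.float64(0.12410942133690184), np.float64(0.12380839877029196), np.float64(0.11904924012048927)]
bar [[0.5914, -0.2053, 0.122], [0.625, -0.2516, 0.122]]
[ 0.6082 -0.2284  0.122 ]
house [[0.4079, -0.3008, 0.046], [0.4792, -0.3938, 0.046]]
ibar [[0.4811, 0.0462, 0.071], [0.481, -0.0201, 0.071]]
[0.4811 0.0131 0.071 ] 0.06632205745642926
iblk [[0.5187, 0.0481, 0.04], [0.5152, -0.0387, 0.04], [0.4483, -0.035, 0.04], [0.4511, 0.0497, 0.04]]
[np.float64(0.06759489850240834), np.float64(0.08689745796535009), np.float64(0.0669941422420994), np.float64(0.08482282928972643)]
nose [[0.4856 0.0636 0.04  ]]
cup [[0.4043, -0.1608, 0.058]]
scene hoodbar [[0.5902, -0.2092, 0.122], [0.6276, -0.2509, 0.122]]
scene ibar [[0.4827, 0.0376, 0.071], [0.4799, -0.0177, 0.071]]
dropper [[0.5749, 0.183, 0.0]]
purplejar [[0.687, -0.3508, 0.1], [0.6771, -0.3576, 0.0]]
box corners [[0.6126, -0.0555, 0.055], [0.6652, -0.0885, 0.055], [0.6589, 0.0136, 0.055], [0.7104, -0.0192, 0.055]]
sharps [[0.7682, -0.0931, 0.0], [0.7137, -0.1952, 0.0]]
```

```bash
cat >> h.py <<'E'
def plan(x,y,z,yawdeg,cmd=None):
    """rel. shift/turn (tool units) from measured (or given cmd T) pose to TCP xyz, tool-y at yaw, tool z down"""
    from bench import ctrl
    T=pose(ctrl.get_state()) if cmd is None else cmd
    a=np.radians(yawdeg);ty=np.array([np.cos(a),np.sin(a),0]);tz=np.array([0,0,-1.]);tx=np.cross(ty,tz)
    Rt=np.c_[tx,ty,tz]
    sh=T[:3,:3].T@(np.array([x,y,z])-T[:3,3])
    rv=R.from_matrix(T[:3,:3].T@Rt).as_rotvec()
    print("shift",(sh/.3).round(4).tolist(),"turn",(rv/np.radians(60)).round(4).tolist(),"dist",np.linalg.norm(sh).round(4))
E
python3 -c "
from h import *
plan(.395,.245,.24,31)"
```

```text
shift [-0.9823, -0.9671, -0.0597] turn [-0.0015, 0.0006, 0.6694] dist 0.4139
```

Call:
jog_arm(moves=[-0.14, -0.14, -0.06, 0, 0, 0.1, -1, -0.28, -0.28, -0.06, 0, 0, 0.2, -1, -0.42, -0.42, -0.06, 0, 0, 0.3, -1, -0.56, -0.56, -0.06, 0, 0, 0.4, -1, -0.7, -0.69, -0.06, 0, 0, 0.48, -1, -0.84, -0.83, -0.06, 0, 0, 0.56, -1, -0.98, -0.967, -0.06, 0, 0, 0.67, -1, -0.98, -0.967, -0.06, 0, 0, 0.67, -1], newtons=30)

```text
time: 1.1
position: [0.3967, 0.2408, 0.2406]
tool_rot: [1.561, 2.726, -0.0]
ft_force: [-0.5, 0.4, -0.6]
grip_width: 0.17
grip_force: 0.0
```

```bash
python3 -c "
from h import *
plan(.43,.0,.25,-2)"
```

```text
shift [-0.7485, -0.3107, -0.0308] turn [0.0003, 0.0006, 0.5401] dist 0.2433
```

Call:
jog_arm(moves=[-0.15, -0.06, -0.03, 0, 0, 0.11, -1, -0.3, -0.12, -0.03, 0, 0, 0.22, -1, -0.45, -0.19, -0.03, 0, 0, 0.33, -1, -0.6, -0.25, -0.03, 0, 0, 0.43, -1, -0.75, -0.31, -0.03, 0, 0, 0.54, -1, -0.75, -0.31, -0.03, 0, 0, 0.54, -1, -0.75, -0.31, -0.03, 0, 0, 0.54, -1, -0.75, -0.31, -0.03, 0, 0, 0.54, -1])

```text
time: 2.1
position: [0.4303, 0.0066, 0.2494]
tool_rot: [-2.245, -2.197, 0.001]
ft_force: [0.1, -0.3, 0.9]
grip_width: 0.004
grip_force: 0.0
```

```bash
cat >> h.py <<'E'
def wrist(name):
    from bench import ctrl; import pickle
    s=ctrl.get_state();im=ctrl.get_image("wrist");pickle.dump((im,pose(s)),open(name+".pkl","wb"))
    cv2.imwrite(f"pics/{name}.png",cv2.resize(im["pixels"][:,:,::-1],(800,600),interpolation=cv2.INTER_CUBIC))
    return im,pose(s)
E
python3 -c "
from h import *
im,T=wrist('w1');print(np.round(im['tool_from_camera'],3),im['fx'],[k for k in im])
plan(.633,-.212,.15,-55)"
```

```text
[[ 0.001  0.959  0.282  0.077]
 [ 1.    -0.001  0.    -0.   ]
 [ 0.     0.282 -0.959 -0.162]
 [ 0.     0.     0.     1.   ]] 326.32144749534064 ['pixels', 'fx', 'fy', 'cx', 'cy', 'tool_from_camera']
shift [-0.713, 0.6912, 0.3314] turn [-0.0001, 0.0002, 0.8958] dist 0.3141
```

View pics/w1.png

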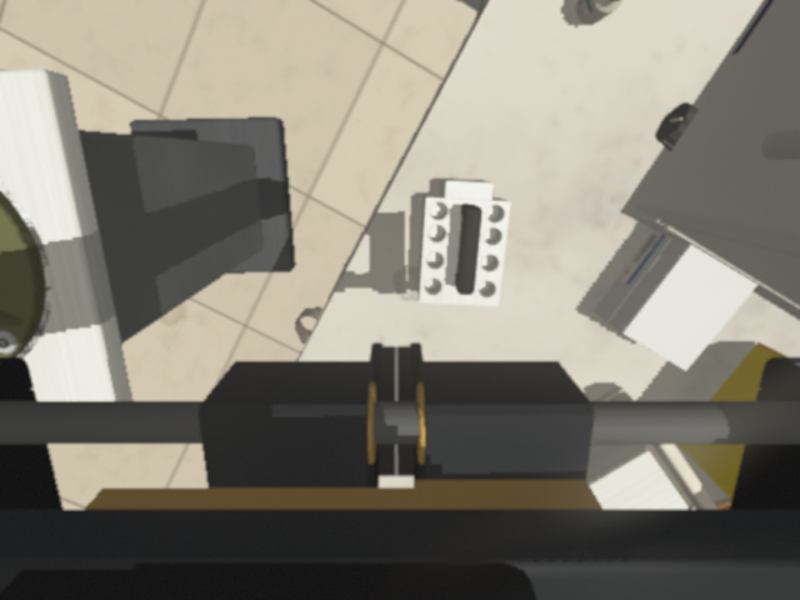

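Wrist view: insert upright in view with nose up (+y) at (470,188), bar from (470,206) to (466,293), block corners (427,197), (511,202), (498,305), (420,301).

Call:
jog_arm(moves=[-0.12, 0.1, 0.05, 0, 0, 0.15, -1, -0.24, 0.2, 0.05, 0, 0, 0.3, -1, -0.36, 0.33, 0.1, 0, 0, 0.45, -1, -0.48, 0.45, 0.15, 0, 0, 0.6, -1, -0.6, 0.57, 0.2, 0, 0, 0.75, -1, -0.713, 0.691, 0.25, 0, 0, 0.896, -1, -0.713, 0.691, 0.33, 0, 0, 0.896, -1, -0.713, 0.691, 0.33, 0, 0, 0.896, -1])

```text
time: 3.15
position: [0.6314, -0.2125, 0.1474]
tool_rot: [-2.994, -0.941, 0.008]
ft_force: [0.7, 0.6, -0.3]
grip_width: 0.002
grip_force: 0.0
```

```bash
python3 - <<'E'
from h import *
import pickle
im,T=pickle.load(open('w1.pkl','rb'))
P=lambda q:(np.array(q)+.5)*.7-.5
b=ray(im,P([(470,206),(466,293)]),.071,T);print(b,b.mean(0),np.linalg.norm(b[1]-b[0]),np.degrees(np.arctan2(*(b[0]-b[1])[1::-1])))
k=ray(im,P([(427,197),(511,202),(498,305),(420,301)]),.04,T);print(k,np.degrees(np.arctan2(*(k[0]-k[3])[1::-1])),np.degrees(np.arctan2(*(k[1]-k[2])[1::-1])))
plan(.633,-.212,.103,-54.7)
E
```

```text
[[ 0.48391563  0.0496581   0.071     ]
 [ 0.48242512 -0.01550223  0.071     ]] [0.48317037 0.01707794 0.071     ] 0.06517737116981237 88.68961439825296
[[ 0.45494973  0.05417239  0.04      ]
 [ 0.52072186  0.04894475  0.04      ]
 [ 0.51398028 -0.03556862  0.04      ]
 [ 0.44892916 -0.0307184   0.04      ]] 85.94329749931428 85.4392075534568
shift [0.0059, 0.0025, 0.1479] turn [-0.004, 0.0038, -0.0068] dist 0.0444
```

Call:
jog_arm(moves=[0.006, 0.002, 0.1, 0, 0, 0, -1, 0.006, 0.002, 0.148, 0, 0, 0, -1, 0.006, 0.002, 0.148, 0, 0, 0, -1, -0.03, 0.002, 0.148, 0, 0, 0, -1, -0.08, 0.002, 0.148, 0, 0, 0, -1, -0.14, 0.002, 0.148, 0, 0, 0, -1, -0.22, 0.002, 0.148, 0, 0, 0, -1, -0.3, 0.002, 0.148, 0, 0, 0, -1])

```text
time: 4.15
position: [0.5582, -0.2678, 0.1073]
tool_rot: [2.996, 0.938, 0.004]
ft_force: [4.6, 0.7, 2.6]
grip_width: 0.001
grip_force: 2.0
```

Call:
jog_arm(moves=[-0.05, 0, 0.008, 0, 0, 0, -1, -0.09, 0, 0.008, 0, 0, 0, -1, -0.12, 0, 0.008, 0, 0, 0, -1, -0.135, 0, 0.008, 0, 0, 0, -1, -0.143, 0, 0.008, 0, 0, 0, -1, -0.15, 0, 0.008, 0, 0, 0, -1, -0.155, 0, 0.008, 0, 0, 0, -1, -0.16, 0, 0.008, 0, 0, 0, -1])

```text
time: 5.15
position: [0.53, -0.2862, 0.104]
tool_rot: [2.993, 0.952, 0.026]
ft_force: [25.2, 8.9, -10.1]
grip_width: 0.009
grip_force: 12.6
```

```bash
python3 - <<'E'
from h import *
s=wrist('w2')
E
```

```text
(no output)
```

View pics/w2.png

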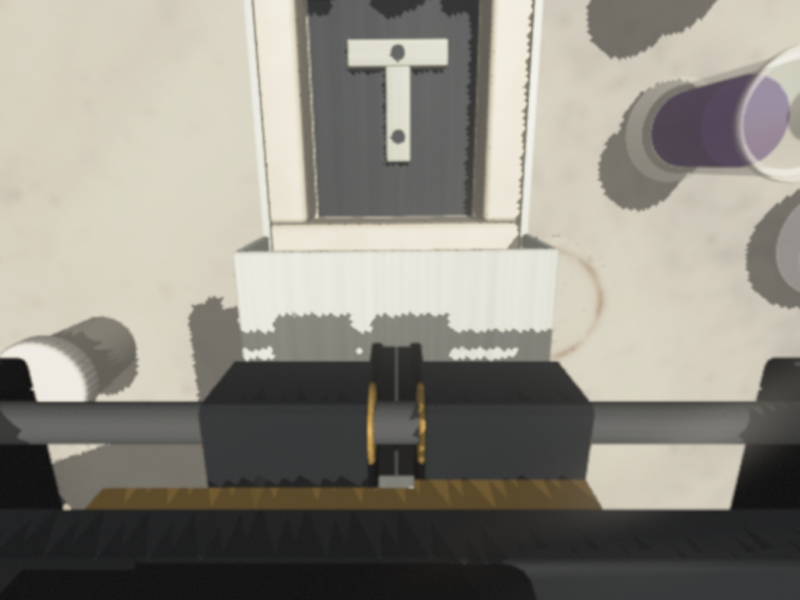

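Well is open; the T-key is visible: cross-bar (348,40)–(447,66), stem (387,66)–(410,161); well near rim row ~218; hood left edge row ~250. The stop seems reached (25 N), check numerically.

```bash
python3 - <<'E'
from h import *
import pickle
np.set_printoptions(precision=4,suppress=True)
im,T=pickle.load(open('w2.pkl','rb'))
P=lambda q:(np.array(q)+.5)*.7-.5
# heater frame guess
o=np.array([.609,-.2295]);a=np.radians(-54.7)
X=np.array([np.cos(a),np.sin(a)]);Y=np.array([-X[1],X[0]])
def H(q,z):
    p=ray(im,P(q),z,T);return np.c_[(p[:,:2]-o)@X,(p[:,:2]-o)@Y+.070]
print("hood edge",H([(237,252),(556,250)],.094))
print("well near rim",H([(305,220),(485,219)],.046), H([(318,216),(472,216)],.014))
print("well left/right rim top",H([(305,220),(295,5)],.046),H([(485,219),(492,5)],.046))
print("outer top edges",H([(272,248),(257,5)],.046),H([(520,248),(532,5)],.046))
print("key bar",H([(348,40),(447,40),(348,66),(447,66)],.023)); print("stem",H([(387,66),(410,66),(387,161),(410,161)],.023))
print((T[:2,3]-o)@X,(T[:2,3]-o)@Y+.07)
cv2.imwrite('pics/w2c.png',cv2.resize(im['pixels'][0:180,160:400,::-1],(800,600),interpolation=cv2.INTER_CUBIC))
E
```

```text
hood edge [[-0.0592  0.0161]
 [ 0.0603  0.0167]]
well near rim [[-0.0422  0.0226]
 [ 0.0425  0.023 ]] [[-0.0411  0.0211]
 [ 0.0416  0.0211]]
well left/right rim top [[-0.0422  0.0226]
 [-0.0417  0.112 ]] [[0.0425 0.023 ]
 [0.0408 0.1122]]
outer top edges [[-0.0586  0.0093]
 [-0.0576  0.112 ]] [[0.0599 0.0092]
 [0.0576 0.1122]]
key bar [[-0.0219  0.1042]
 [ 0.0247  0.1043]
 [-0.0222  0.093 ]
 [ 0.0251  0.0931]]
stem [[-0.0036  0.0931]
 [ 0.0074  0.0931]
 [-0.0038  0.0495]
 [ 0.0077  0.0495]]
0.0005862060176077266 -0.027249939554278
```

View pics/w2c.png

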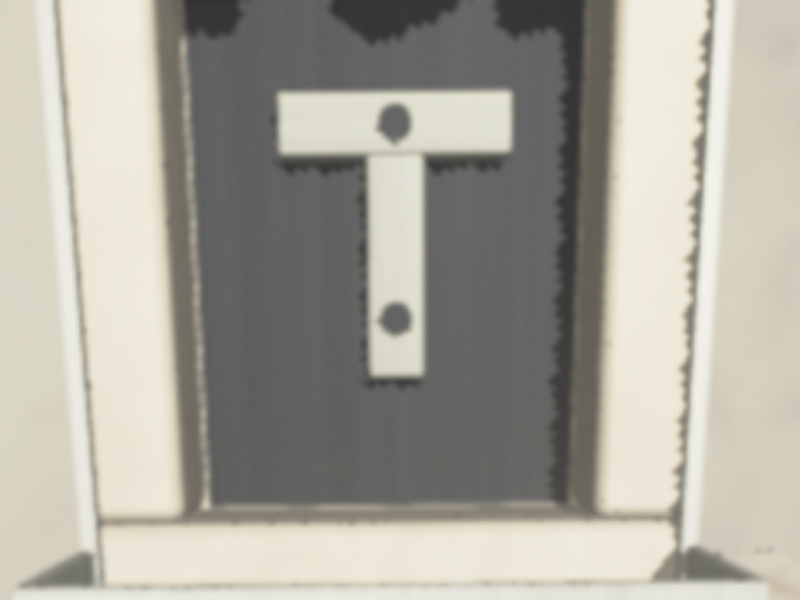

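Key confirmed clearly; the hood had started slightly ajar, and is now at its stop. Next: back off, and view the insert from the same relative geometry so calibration errors cancel.

```bash
python3 -c "
from h import *
plan(.48,-.09,.152,-3)"
```

```text
shift [0.2442, -0.6292, -0.1597] turn [0.0115, -0.0114, -0.862] dist 0.2081
```

Call:
jog_arm(moves=[0.02, 0, -0.1, 0.01, -0.01, 0, -1, 0.06, -0.1, -0.16, 0.01, -0.01, -0.15, -1, 0.1, -0.25, -0.16, 0.01, -0.01, -0.3, 1, 0.15, -0.38, -0.16, 0.01, -0.01, -0.45, 1, 0.2, -0.5, -0.16, 0.01, -0.01, -0.62, 1, 0.244, -0.629, -0.16, 0.01, -0.01, -0.78, 1, 0.244, -0.629, -0.16, 0.01, -0.01, -0.86, 1, 0.244, -0.629, -0.16, 0.01, -0.01, -0.86, 1])

```text
time: 6.2
position: [0.4704, -0.0969, 0.151]
tool_rot: [-2.284, -2.145, 0.024]
ft_force: [-0.2, -0.3, 0.0]
grip_width: 0.604
grip_force: 0.0
```

```bash
python3 - <<'E'
from h import *
im,T=wrist('w3')
cv2.imwrite('pics/w3.png',cv2.resize(im['pixels'][0:240,120:440,::-1],(800,600),interpolation=cv2.INTER_CUBIC))
E
```

```text
(no output)
```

View pics/w3.png

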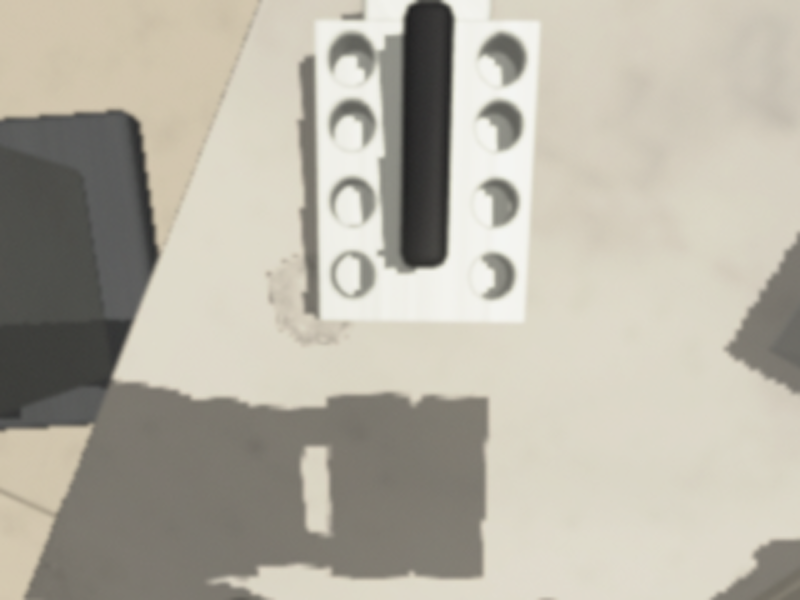

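Close view: bar from (430,2) to (425,266); block rear corners (320,320), (525,321), shoulders (316,20), (540,21).

```bash
python3 - <<'E'
from h import *
import pickle
np.set_printoptions(precision=4,suppress=True)
im,T=pickle.load(open('w3.pkl','rb'))
P=lambda q:(np.array(q)+.5)/2.5-.5+[120,0]
an=lambda d:np.degrees(np.arctan2(d[1],d[0]))
b=ray(im,P([(430,2),(425,266)]),.071,T);print(b,b.mean(0),np.linalg.norm(b[1]-b[0]),an(b[0]-b[1]))
k=ray(im,P([(316,20),(540,21),(525,321),(320,320)]),.04,T);print(k,an(k[0]-k[3]),an(k[1]-k[2]),an(k[1]-k[0]),an(k[2]-k[3]),[np.linalg.norm(k[i]-k[i-1]) for i in range(4)])
r=(k[2]+k[3])/2;f=(k[0]+k[1])/2;print("ctr",r+(f-r)*50/86)
c=b.mean(0);plan(c[0],c[1],.048,-2.5)
E
```

```text
[[ 0.4871  0.0476  0.071 ]
 [ 0.4825 -0.0177  0.071 ]] [0.4848 0.015  0.071 ] 0.0654465367442471 85.92535232031958
[[ 0.4546  0.0538  0.04  ]
 [ 0.5204  0.0491  0.04  ]
 [ 0.5146 -0.0366  0.04  ]
 [ 0.4482 -0.0322  0.04  ]] 85.7256828098449 86.13689912400329 -4.0531947965292 -3.7982594992404293 [np.float64(0.086148569238273), np.float64(0.06590337601071194), np.float64(0.08585241707910819), np.float64(0.0665213456376738)]
ctr [0.4849 0.0155 0.04  ]
shift [0.3787, 0.0282, 0.3411] turn [-0.0152, 0.0053, -0.0202] dist 0.1531
```

```bash
python3 -c "
from h import *
from bench import ctrl
s=ctrl.get_state();print(s['position'],s['qd'].round(3) if hasattr(s['qd'],'round') else s['qd'])
plan(.4848,.0152,.047,-4.1)"
```

```text
[ 0.47067291 -0.09737519  0.15109936] [ 0.008  0.006  0.007 -0.009 -0.007 -0.005 -0.003]
shift [0.3795, 0.0282, 0.3444] turn [-0.0151, 0.0055, 0.0065] dist 0.154
```

Call:
jog_arm(moves=[0.15, 0.01, 0, -0.015, 0.005, 0, 1, 0.3, 0.028, 0.05, -0.015, 0.005, 0.006, 1, 0.38, 0.028, 0.12, -0.015, 0.005, 0.006, 1, 0.38, 0.028, 0.25, -0.015, 0.005, 0.006, 1, 0.38, 0.028, 0.32, -0.015, 0.005, 0.006, 1, 0.38, 0.028, 0.345, -0.015, 0.005, 0.006, 1, 0.38, 0.028, 0.345, -0.015, 0.005, 0.006, 1, 0.38, 0.028, 0.345, -0.015, 0.005, 0.006, 0, 0.38, 0.028, 0.345, -0.015, 0.005, 0.006, 0], newtons=40)

```text
invalid input
```

Call:
jog_arm(moves=[0.15, 0.01, 0, -0.015, 0.005, 0, 1, 0.3, 0.028, 0.05, -0.015, 0.005, 0.006, 1, 0.38, 0.028, 0.12, -0.015, 0.005, 0.006, 1, 0.38, 0.028, 0.25, -0.015, 0.005, 0.006, 1, 0.38, 0.028, 0.32, -0.015, 0.005, 0.006, 1, 0.38, 0.028, 0.345, -0.015, 0.005, 0.006, 1, 0.38, 0.028, 0.345, -0.015, 0.005, 0.006, 0, 0.38, 0.028, 0.345, -0.015, 0.005, 0.006, -0.5], newtons=40)

```text
time: 7.25
position: [0.4868, 0.0159, 0.0485]
tool_rot: [2.296, 2.141, 0.005]
ft_force: [-0.2, -0.7, 0.2]
grip_width: 0.853
grip_force: 0.0
```

Call:
jog_arm(moves=[0, 0, 0, 0, 0, 0, -1, 0, 0, 0, 0, 0, 0, -1, 0, 0, 0, 0, 0, 0, -1, 0, 0, 0, 0, 0, 0, -1, 0, 0, 0, 0, 0, 0, -1, 0, 0, 0, 0, 0, 0, -1, 0, 0, 0, 0, 0, 0, -1, 0, 0, 0, 0, 0, 0, -1], newtons=50)

```text
time: 8.25
position: [0.4854, 0.0162, 0.0474]
tool_rot: [2.296, 2.143, 0.002]
ft_force: [-2.5, 0.2, 1.3]
grip_width: 0.155
grip_force: 50.0
```

```bash
python3 -c "
from h import *
plan(.6181,-.2251,.17,-54.7)"
```

```text
shift [-0.7719, 0.4973, -0.4084] turn [0.0008, -0.0009, 0.8458] dist 0.3015
```

Call:
jog_arm(moves=[0, 0, -0.1, 0, 0, 0, -1, 0, 0, -0.25, 0, 0, 0, -1, 0, 0, -0.41, 0, 0, 0, -1, -0.12, 0.08, -0.41, 0, 0, 0.12, -1, -0.26, 0.17, -0.41, 0, 0, 0.26, -1, -0.4, 0.26, -0.41, 0, 0, 0.4, -1, -0.54, 0.35, -0.41, 0, 0, 0.54, -1, -0.66, 0.43, -0.41, 0, 0, 0.68, -1])

```text
time: 9.25
position: [0.6007, -0.1919, 0.1694]
tool_rot: [2.903, 1.201, 0.001]
ft_force: [0.0, 1.1, -5.6]
grip_width: 0.155
grip_force: 50.0
```

```bash
python3 -c "
from h import *
plan(.6181,-.2251,.12,-54.7)"
```

```text
shift [-0.0371, 0.1194, 0.1646] turn [0.0004, -0.0003, 0.1607] dist 0.062
```

Call:
jog_arm(moves=[-0.015, 0.04, 0, 0, 0, 0.06, -1, -0.03, 0.08, 0, 0, 0, 0.11, -1, -0.037, 0.12, 0, 0, 0, 0.16, -1, -0.037, 0.12, 0.06, 0, 0, 0.16, -1, -0.037, 0.12, 0.12, 0, 0, 0.16, -1, -0.037, 0.12, 0.165, 0, 0, 0.16, -1, -0.037, 0.12, 0.165, 0, 0, 0.16, -1, -0.037, 0.12, 0.165, 0, 0, 0.16, -1])

```text
time: 10.25
position: [0.6188, -0.2235, 0.1217]
tool_rot: [2.99, 0.962, 0.005]
ft_force: [0.1, 0.0, -5.5]
grip_width: 0.158
grip_force: 50.0
```

```bash
python3 - <<'E'
from h import *
im,T=wrist('w4')
plan(.6181,-.2251,.08,-54.7)
cv2.imwrite('pics/w4.png',cv2.resize(im['pixels'][60:285,130:430,::-1],(800,600),interpolation=cv2.INTER_CUBIC))
E
```

```text
shift [-0.0058, 0.0017, 0.1404] turn [0.002, -0.0029, 0.0058] dist 0.0421
```

View pics/w4.png

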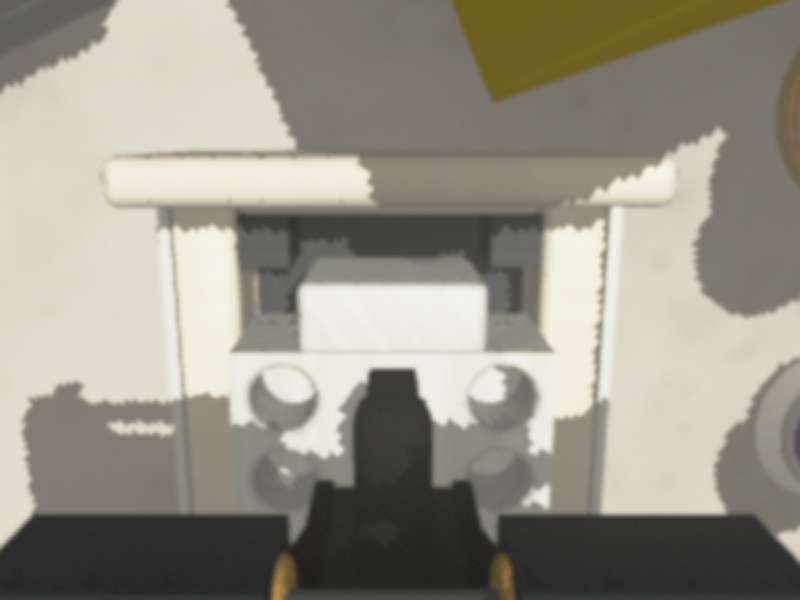

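Insert is over the well, nose toward the end wall; nose front top edge at row 283 (cols 300–488), shoulders row 352, end wall lower edge row 207.

```bash
python3 - <<'E'
from h import *
import pickle
np.set_printoptions(precision=4,suppress=True)
im,T=pickle.load(open('w4.pkl','rb'))
P=lambda q:(np.array(q)+.5)*.375-.5+[130,60]
zt=T[2,3]-.0453+.040
o=np.array([.609,-.2295]);a=np.radians(-54.7)
X=np.array([np.cos(a),np.sin(a)]);Y=np.array([-X[1],X[0]])
H=lambda q,z:(lambda p:np.c_[(p[:,:2]-o)@X,(p[:,:2]-o)@Y+.07])(ray(im,P(q),z,T))
print("tcp",(T[:2,3]-o)@X,(T[:2,3]-o)@Y+.07)
print("nose",H([(300,283),(488,283)],zt));print("shoulder",H([(232,352),(553,352)],zt))
print("wall",H([(115,206),(665,206)],.094));print("housing edges",H([(175,270),(612,270),(190,500),(595,500)],.046))
print("well rims",H([(237,240),(545,240)],.046))
E
```

```text
tcp 0.0007743878066070057 0.0814937323066471
nose [[-0.0178  0.131 ]
 [ 0.0185  0.1312]]
shoulder [[-0.0316  0.1172]
 [ 0.0318  0.1176]]
wall [[-0.0593  0.1436]
 [ 0.0582  0.1444]]
housing edges [[-0.0592  0.1229]
 [ 0.0601  0.1237]
 [-0.0591  0.055 ]
 [ 0.0604  0.0557]]
well rims [[-0.042   0.1311]
 [ 0.0414  0.1317]]
```

Call:
jog_arm(moves=[-0.004, 0.003, 0.03, 0.002, -0.003, 0.003, -1, -0.0073, 0.0053, 0.07, 0.002, -0.003, 0.006, -1, -0.0073, 0.0053, 0.105, 0.002, -0.003, 0.006, -1, -0.0073, 0.0053, 0.135, 0.002, -0.003, 0.006, -1, -0.0073, 0.0053, 0.15, 0.002, -0.003, 0.006, -1, -0.0073, 0.0053, 0.158, 0.002, -0.003, 0.006, -1, -0.0073, 0.0053, 0.166, 0.002, -0.003, 0.006, -1, -0.0073, 0.0053, 0.174, 0.002, -0.003, 0.006, -1])

```text
time: 11.3
position: [0.618, -0.2261, 0.0693]
tool_rot: [-2.993, -0.952, 0.001]
ft_force: [-0.2, 0.1, -5.1]
grip_width: 0.152
grip_force: 50.0
```

Call:
jog_arm(moves=[0, 0, 0.005, 0, 0, 0, -1, 0, 0, 0.01, 0, 0, 0, -1, 0, 0, 0.015, 0, 0, 0, -1, 0, 0, 0.02, 0, 0, 0, -1, 0, 0, 0.025, 0, 0, 0, -1, 0, 0, 0.025, 0, 0, 0, -1, 0, 0, 0.025, 0, 0, 0, -1, 0, 0, 0.025, 0, 0, 0, -1])

```text
time: 12.3
position: [0.6178, -0.2261, 0.0617]
tool_rot: [-2.993, -0.952, 0.002]
ft_force: [-1.2, -0.1, -4.6]
grip_width: 0.156
grip_force: 50.0
```

```bash
python3 - <<'E'
from h import *
from bench import ctrl
s=ctrl.get_state();o=np.array([.609,-.2295]);a=np.radians(-54.7)
X=np.array([np.cos(a),np.sin(a)]);Y=np.array([-X[1],X[0]]);p=s["position"][:2]-o
print(s["position"],s["ft_force"],s["torque"],p@X,p@Y+.07);plan(*s["position"],-54.7)
E
```

```text
[ 0.61782873 -0.22607941  0.06169004] [-1.15171309 -0.12339905 -4.58132616] [-0.03025334  0.11613399 -0.01308577] 0.0023100833928648436 0.07918207358810035
shift [0.0, 0.0, 0.0] turn [-0.0009, 0.001, -0.0003] dist 0.0
```

It dropped straight in; lower the last bit to feel the floor.

Call:
jog_arm(moves=[0, 0, 0.004, 0, 0, 0, -1, 0, 0, 0.008, 0, 0, 0, -1, 0, 0, 0.012, 0, 0, 0, -1, 0, 0, 0.016, 0, 0, 0, -1, 0, 0, 0.016, 0, 0, 0, -1, 0, 0, 0.016, 0, 0, 0, -1, 0, 0, 0.016, 0, 0, 0, -1, 0, 0, 0.016, 0, 0, 0, -1])

```text
time: 13.3
position: [0.6179, -0.226, 0.0615]
tool_rot: [-2.991, -0.951, -0.0]
ft_force: [-11.1, 5.7, 21.5]
grip_width: 0.156
grip_force: 50.0
```

Call:
jog_arm(moves=[0, 0, -0.008, 0, 0, 0, -1, 0, 0, -0.014, 0, 0, 0, -1, 0, 0, -0.014, 0, 0, 0, 0, 0, 0, -0.014, 0, 0, 0, 0, 0, 0, -0.014, 0, 0, 0, 0, 0, 0, -0.014, 0, 0, 0, 0, 0, 0, -0.014, 0, 0, 0, 0, 0, 0, -0.014, 0, 0, 0, 0])

```text
time: 14.3
position: [0.6178, -0.226, 0.061]
tool_rot: [-2.993, -0.952, 0.002]
ft_force: [-1.4, 0.4, 1.2]
grip_width: 0.499
grip_force: 0.0
```

```bash
python3 - <<'E'
from h import *
# hood bar now: hood finger contact at y=-.027(frame)-~16.5mm ; go 20 mm further -y
o=np.array([.609,-.2295]);a=np.radians(-54.7)
X=np.array([np.cos(a),np.sin(a)]);Y=np.array([-X[1],X[0]])
for y in (-.0272-.016-.033,):
    p=o+(y-.07)*Y;print(p,y);plan(p[0],p[1],.15,-54.7)
E
```

```text
[ 0.48968068 -0.31398278] -0.0762
shift [-0.5183, -0.0077, -0.296] turn [-0.001, 0.001, -0.0003] dist 0.1791
```

Call:
jog_arm(moves=[0, 0, -0.1, 0, 0, 0, 0, 0, 0, -0.2, 0, 0, 0, 0, 0, 0, -0.296, 0, 0, 0, 0, -0.12, 0, -0.296, 0, 0, 0, -1, -0.28, -0.004, -0.296, 0, 0, 0, -1, -0.42, -0.008, -0.296, 0, 0, 0, -1, -0.518, -0.008, -0.296, 0, 0, 0, -1, -0.518, -0.008, -0.296, 0, 0, 0, -1])

```text
time: 15.3
position: [0.4879, -0.3158, 0.1505]
tool_rot: [-2.995, -0.946, 0.001]
ft_force: [1.6, -0.1, 0.9]
grip_width: 0.044
grip_force: 0.0
```

```bash
python3 - <<'E'
from h import *
plan(.4897,-.314,.102,-54.7)
E
```

```text
shift [0.0086, -0.0015, 0.1615] turn [-0.0006, 0.0004, -0.0044] dist 0.0485
```

Call:
jog_arm(moves=[0, 0, 0.09, 0, 0, 0, -1, 0, 0, 0.16, 0, 0, 0, -1, 0, 0, 0.16, 0, 0, 0, -1, 0.03, 0, 0.16, 0, 0, 0, -1, 0.07, 0, 0.16, 0, 0, 0, -1, 0.12, 0, 0.16, 0, 0, 0, -1, 0.18, 0, 0.16, 0, 0, 0, -1, 0.24, 0, 0.16, 0, 0, 0, -1])

```text
time: 16.3
position: [0.5498, -0.2716, 0.1023]
tool_rot: [-2.994, -0.953, 0.001]
ft_force: [-3.1, -2.1, 3.3]
grip_width: 0.002
grip_force: 1.8
```

Call:
jog_arm(moves=[0.06, 0, 0, 0, 0, 0, -1, 0.11, 0, 0, 0, 0, 0, -1, 0.15, 0, 0, 0, 0, 0, -1, 0.17, 0, 0, 0, 0, 0, -1, 0.18, 0, 0, 0, 0, 0, -1, 0.19, 0, 0, 0, 0, 0, -1, 0.2, 0, 0, 0, 0, 0, -1, 0.21, 0, 0, 0, 0, 0, -1])

```text
time: 17.3
position: [0.5996, -0.2356, 0.1017]
tool_rot: [-2.993, -0.951, 0.003]
ft_force: [-3.3, -0.3, 1.6]
grip_width: 0.007
grip_force: 1.4
```

Call:
jog_arm(moves=[0.007, 0, 0, 0, 0, 0, -1, 0.014, 0, 0, 0, 0, 0, -1, 0.02, 0, 0, 0, 0, 0, -1, 0.025, 0, 0, 0, 0, 0, -1, 0.03, 0, 0, 0, 0, 0, -1, 0.035, 0, 0, 0, 0, 0, -1, 0.035, 0, 0, 0, 0, 0, -1, 0.035, 0, 0, 0, 0, 0, -1])

```text
time: 18.3
position: [0.6022, -0.2338, 0.1017]
tool_rot: [-2.994, -0.945, 0.019]
ft_force: [-16.9, -4.6, 8.9]
grip_width: 0.004
grip_force: 7.6
```

Stop felt at the expected place. Back off, rise, move clear and check by picture.

Call:
jog_arm(moves=[-0.03, 0, 0, 0, 0, 0, -1, -0.08, 0, 0, 0, 0, 0, -1, -0.08, 0, -0.1, 0, 0, 0, -1, -0.08, 0, -0.25, 0, 0, 0, -1, -0.15, -0.1, -0.4, 0, 0, 0, -1, -0.25, -0.25, -0.5, 0, 0, 0, -1, -0.35, -0.4, -0.5, 0, 0, 0, -1, -0.35, -0.4, -0.5, 0, 0, 0, -1])

```text
time: 19.3
position: [0.451, -0.1912, 0.2528]
tool_rot: [-2.987, -0.953, -0.009]
ft_force: [1.0, -0.1, 0.2]
grip_width: 0.007
grip_force: 0.0
```

```bash
python3 - <<'E'
from bench import ctrl
import cv2,numpy as np
a=ctrl.get_image("top")["pixels"][125:215,230:350,::-1];b=ctrl.get_image("scene")["pixels"][160:280,220:400,::-1]
cv2.imwrite("pics/fin.png",np.hstack([cv2.resize(a,(400,300),interpolation=cv2.INTER_CUBIC),cv2.resize(b,(400,300),interpolation=cv2.INTER_CUBIC)]))
E
```

```text
(no output)
```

View pics/fin.png

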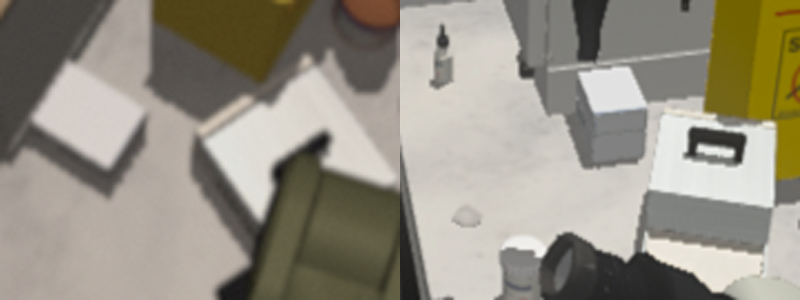

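The hood is flush against the end wall with the dark gap gone (left half, around (255,100)). The cup and dropper are standing where they were.

```bash
python3 -c "
from bench import ctrl
print(ctrl.close_job())"
```

```text
the job is handed in; nothing more can be done
None
```

The job is handed in after about 19 s of robot time: the insert sank over the key to the well floor with no shuffling, and the hood is shut over it. The highest force in the end-of-move readings was about 29 N, and the cup and dropper still stood in the last picture; the jar was out of frame.

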